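Turn over the desiccant and snap the canister shut

TASK

The open desiccant canister is due back in the dry cabinet: take the stirring rod from its stand, turn the beads over by stirring them round until nearly all of them have shifted well away from where they lay, without losing any, and stand the rod back in its stand. Then set the vented lid on the canister and press it down until it snaps past all three clips and is fully home. Finish still pressing: keep hold of the lid and push it down firmly when you end, and leave the other things on the bench undisturbed.

Things in the scene. Friction and masses are not known exactly. Their poses are not given: they have to be found in the camera images.
- canister: desiccant canister, fixed to the bench: clear round open jar, outer diameter 78 mm, inner 70 mm, on a black rubber foot of diameter 96 mm, eight beads inside, three white spring clips round its rim. Origin: centre of the underside, on the bench; z up, the jar's axis; inner floor at z = 10 mm
- jar_rim (a point): centre of the jar's mouth, at the height of its rim, 66 mm above the canister's origin. The clips beside it top out 82 mm above the bench and reach 54 mm out from the axis; between their noses the opening is 80 mm across
- lid: loose white vented lid, about 80 g, right way up on the bench: flange 88 mm across, 4 mm thick, over a plug 67 mm across with a bevelled lower edge; a round pull on top, 24 mm across, 38 mm tall. Origin: centre of the plug's underside; z up; flange from z = 8 to 12 mm, pull from 12 to 50 mm. Any turn about z fits. Fully home, its origin is 58 mm above the canister's (flange on the rim)
- lid_pull (a point): centre of the top of the lid's pull, 50 mm above the lid's origin. Pressing: the flange meets the clips with the lid's origin about 70 mm above the canister's; getting past takes up to 8 to 18 N, the push then drops suddenly as the noses spring over the flange (origin about 60 mm above the canister's), then it is solid
- rod: loose straight stirring rod, about 40 g, upright in the stand: white stem 10 mm across, black grip 15 mm across from 111 mm to its top at 168 mm. Origin: centre of the lower tip; z runs up the rod to the grip
- stand: weighted rod stand, fixed: dark round base 74 mm across with an aluminium socket tube 23 mm across, flaring at the top to a funnel 33 mm across outside, 20 mm inside, top at z = 58 mm; bore about 12.5 mm wide below z = 50 mm, its floor at z = 12 mm. Origin: centre of the underside, below the bore; z up
- bead_0: one of eight loose drab desiccant beads in the jar, a ball of diameter 16 mm and 12 g; origin: its centre
- bead_1: another such bead (number 2 of 8); origin: its centre
- bead_2: another such bead (number 3 of 8); origin: its centre
- bead_3: another such bead (number 4 of 8); origin: its centre
- bead_4: another such bead (number 5 of 8); origin: its centre
- bead_5: another such bead (number 6 of 8); origin: its centre
- bead_6: another such bead (number 7 of 8); origin: its centre
- bead_7: another such bead (number 8 of 8); origin: its centre
- clip_0 (a joint): swing (rad) of the canister's spring clip at 0 degrees from its x axis: white, 16 mm wide, hooked nose at the top that slopes inwards as a lead-in and is flat underneath, 71 mm above the bench; 0 = at rest, about 0.1 pushed fully outwards as the lid's flange passes; a spring returns it
- clip_1 (a joint): swing (rad) of the canister's spring clip at 120 degrees from its x axis: white, 16 mm wide, hooked nose at the top that slopes inwards as a lead-in and is flat underneath, 71 mm above the bench; 0 = at rest, about 0.1 pushed fully outwards as the lid's flange passes; a spring returns it
- clip_2 (a joint): swing (rad) of the canister's spring clip at 240 degrees from its x axis: white, 16 mm wide, hooked nose at the top that slopes inwards as a lead-in and is flat underneath, 71 mm above the bench; 0 = at rest, about 0.1 pushed fully outwards as the lid's flange passes; a spring returns it
- dish_4: bystander: tan petri dish, 92 mm across, 15 mm high, lying at the left; origin: centre of the underside
- slide_box: bystander: white card box of slides, 57 x 83 mm, 32 mm high, at the back left of the work; origin: centre of the underside
- vial: bystander: squat white vial with a green cap, diameter 40 mm, 58 mm high, behind the work; origin: centre of the underside
- film_roll: bystander: roll of sealing film standing on end, diameter 65 mm, 68 mm high, left of the work; origin: centre of the underside
Mind the look-alikes: they are no part of the job. Leave any purple look-alike of the canister alone.

How it is judged:
On the way, in this order (a step that is already met when the one before it is completed fails the run):
1. the held rod's tip is down among the beads in the canister (horizontal distance between rod and canister below 0.036 m and z of rod in the frame of canister below 0.022 m and contact force between the fingers and rod above 0.5 N), for 0.1 s.
2. stirring with the held rod has shifted nearly all the beads (at least six of the eight, at one moment) by more than 10 mm from where they lay at the start (all of step 1 and ((distance of each of bead_0, bead_1, bead_2, bead_3, bead_4, bead_5 from where it was at the start of the episode above 0.01 m or distance of each of bead_0, bead_1, bead_2, bead_3, bead_4, bead_6 from where it was at the start of the episode above 0.01 m or distance of each of bead_0, bead_1, bead_2, bead_3, bead_4, bead_7 from where it was at the start of the episode above 0.01 m or distance of each of bead_0, bead_1, bead_2, bead_3, bead_5, bead_6 from where it was at the start of the episode above 0.01 m or distance of each of bead_0, bead_1, bead_2, bead_3, bead_5, bead_7 from where it was at the start of the episode above 0.01 m or distance of each of bead_0, bead_1, bead_2, bead_3, bead_6, bead_7 from where it was at the start of the episode above 0.01 m or distance of each of bead_0, bead_1, bead_2, bead_4, bead_5, bead_6 from where it was at the start of the episode above 0.01 m or distance of each of bead_0, bead_1, bead_2, bead_4, bead_5, bead_7 from where it was at the start of the episode above 0.01 m or distance of each of bead_0, bead_1, bead_2, bead_4, bead_6, bead_7 from where it was at the start of the episode above 0.01 m or distance of each of bead_0, bead_1, bead_2, bead_5, bead_6, bead_7 from where it was at the start of the episode above 0.01 m or distance of each of bead_0, bead_1, bead_3, bead_4, bead_5, bead_6 from where it was at the start of the episode above 0.01 m or distance of each of bead_0, bead_1, bead_3, bead_4, bead_5, bead_7 from where it was at the start of the episode above 0.01 m or distance of each of bead_0, bead_1, bead_3, bead_4, bead_6, bead_7 from where it was at the start of the episode above 0.01 m or distance of each of bead_0, bead_1, bead_3, bead_5, bead_6, bead_7 from where it was at the start of the episode above 0.01 m) or (distance of each of bead_0, bead_1, bead_4, bead_5, bead_6, bead_7 from where it was at the start of the episode above 0.01 m or distance of each of bead_0, bead_2, bead_3, bead_4, bead_5, bead_6 from where it was at the start of the episode above 0.01 m or distance of each of bead_0, bead_2, bead_3, bead_4, bead_5, bead_7 from where it was at the start of the episode above 0.01 m or distance of each of bead_0, bead_2, bead_3, bead_4, bead_6, bead_7 from where it was at the start of the episode above 0.01 m or distance of each of bead_0, bead_2, bead_3, bead_5, bead_6, bead_7 from where it was at the start of the episode above 0.01 m or distance of each of bead_0, bead_2, bead_4, bead_5, bead_6, bead_7 from where it was at the start of the episode above 0.01 m or distance of each of bead_0, bead_3, bead_4, bead_5, bead_6, bead_7 from where it was at the start of the episode above 0.01 m or distance of each of bead_1, bead_2, bead_3, bead_4, bead_5, bead_6 from where it was at the start of the episode above 0.01 m or distance of each of bead_1, bead_2, bead_3, bead_4, bead_5, bead_7 from where it was at the start of the episode above 0.01 m or distance of each of bead_1, bead_2, bead_3, bead_4, bead_6, bead_7 from where it was at the start of the episode above 0.01 m or distance of each of bead_1, bead_2, bead_3, bead_5, bead_6, bead_7 from where it was at the start of the episode above 0.01 m or distance of each of bead_1, bead_2, bead_4, bead_5, bead_6, bead_7 from where it was at the start of the episode above 0.01 m or distance of each of bead_1, bead_3, bead_4, bead_5, bead_6, bead_7 from where it was at the start of the episode above 0.01 m or distance of each of bead_2, bead_3, bead_4, bead_5, bead_6, bead_7 from where it was at the start of the episode above 0.01 m))).
3. the rod stands upright in its stand again and is let go (horizontal distance between rod and stand below 0.008 m and height (world z) of rod below 0.018 m and angle between rod's own z axis and vertical below 0.15 rad and contact force between the fingers and rod below 0.1 N), for 0.2 s.
At the end, for the whole second after the job is handed in: lid home: flange on the rim (under 1.4 mm above), level (0.05 rad), centred (4 mm), all three clips sprung back (under 0.025 rad); still pressed down by the fingers, over 5 N between lid and canister; rod upright in its stand; eight beads in the canister (z of lid in the frame of canister between 0.055 and 0.0594 m and horizontal distance between lid and canister below 0.004 m and angle between lid's own z axis and vertical below 0.05 rad and value of joint each of clip_0, clip_1, clip_2 below 0.025 rad and contact force between lid and canister above 5 N and contact force between the fingers and lid above 2 N and horizontal distance between rod and stand below 0.008 m and height (world z) of rod below 0.018 m and angle between rod's own z axis and vertical below 0.15 rad and horizontal distance between each of bead_0, bead_1, bead_2, bead_3, bead_4, bead_5, bead_6, bead_7 and canister below 0.036 m and height (world z) of each of bead_0, bead_1, bead_2, bead_3, bead_4, bead_5, bead_6, bead_7 below 0.06 m); the arm keeps its last pose, push and grip.
It fails at once if a bead leaves the canister (horizontal distance between any of bead_0, bead_1, bead_2, bead_3, bead_4, bead_5, bead_6, bead_7 and canister above 0.05 m).
It fails at once if a bystander is disturbed (moved more than 20 mm) (distance of any of dish_4, slide_box, vial, film_roll from where it was at the start of the episode above 0.02 m).
It also fails if it takes over 72 s, if anything falls off the work surface, if the arm or the gripper's body presses on something with over 40 N, if the wrist force passes 120 N, or if a joint passes its speed limit or range.

ROBOT

A 6-joint arm with a two-finger parallel gripper is mounted at the origin on a cart in front of the work surface, level with it; the furniture and walls round the work are solid. World frame = base frame: x ahead of the robot, y to its left, z up, the work surface at z = 0. Lengths are in m, angles in rad, forces in N, time in s.
With the tool pointing down it reaches from about 0.3 to 0.75 m from the base axis. Payload 8.5 kg.
Tool frame: the origin (TCP) lies at the very end of the fingers, on their centre line; the grasp point (between the pads) lies 19 mm behind it (env.grip_depth is the distance from the TCP to the grasp point, in m); z points along the fingers, y is the line along which they close (so a half turn about z gives the same grasp; the last joint's range is limited). The gripper opens to 85 mm and grips with 20 to 120 N. Pads are 22 mm wide; open, the fingers measure 114 mm over their backs; the gripper's body (76 mm by 85 mm) begins 54 mm behind the grasp point. The pads swing forward as they close: fully open they stand 13 mm farther back than shut.
Start: joints at [0.91, 0.381, 1.297, -0, 1.464, -0.215], TCP at [0.237, 0.496, 0.231] pointing down, gripper open.
Joint ranges: [-3.11, 3.11], [-0.89, 2.33], [0.22, 2.48], [-1.42, 4.56], [0.17, 2.85], [-2.88, 2.88]. Speed limits (rad/s): [2.39, 2.39, 3.14, 3.14, 3.14, 3.14].

INTERFACE

Orientations are given as a unit quaternion [x, y, z, w].
In Python, from cell import env, imaging gives the robot as it stands.
- The arm moves only by the shell command python3 -m crank 'ROWS'. ROWS is JSON, a list of rows, each a list of 5 numbers: the finger opening in cm, from 0 to 8.54, then the shift along the tool's x, y, z in cm, then the turn about the tool's z in rad. A call has 1 to 20 rows; each row shifts and turns the commanded pose from where the row before left it, along the tool's axes as they then stand; what a row does not reach is not made up. A row lasts 1/12 s, in which the tool goes at most 41.7 mm and 7.16 degrees, less where a joint would pass 70% of its speed; a pose out of reach is approached as far as the arm can. A call with a gripper value outside its range is refused whole. The fingers move at their own pace and stop on an object; the grip force is fixed at half the most. Time passes only in rows, so rows that do not move let the fingers close. It gives the time, the measured TCP pose, the force, the opening and the grip force at its end, in the units of the state.
- env.read_state(): the state, without advancing time (a new reading comes with each control period).
- imaging.camera(name): name is "scene" or "top"; returns the picture (400x640x3 uint8, blue, green, red); there is no depth.
- imaging.calibration(name): a dict with "vertical_fov" (degrees; the focal length in pixels is half the picture's height over the tangent of half this angle, whatever the lens; pixels are square), "cx", "cy" (the principal point, pixels), "cam_to_world" (4x4, takes a point from camera to world coordinates). Camera axes: x right, y up, looking along -z (the intrinsics and any distortion apply to the point x, -y, -z); pixel columns grow to the right and rows downward; lengths in m; the calibration is good to about 2 mm. A picture is of the moment at which its call begins. calibration takes no time and is no camera call.
- env.job_done(): hands the job in; it is judged then, once.
The state is a dict: "time": time; "joint_pos": joint angles; "qvel": joint speeds; "tau": joint torques, N m; "tool_pos": TCP position; "tcp_rot": TCP orientation; "contact_force": force on the tool from outside, world axes, zero at the start; "torque": the same for the moment, N m; "width": finger opening in m; "gripper_force": force on a finger pad.
Only numpy, scipy, OpenCV 4.12 (cv2) and the standard library are available. Lean on these libraries where they do the work, as an engineer would, in place of code of your own. Each camera call takes 0.05 s, during which the arm holds its last target. There are 200 camera calls.

## Working session

There is one attempt and no reset: what is moved stays moved. The work goes in short steps, Python scripts to look and compute and a shell command to move; the robot and the scene stay as the last step left them, time stands still between calls to the robot, and variables do not carry over. Pictures are saved under pics/ and viewed, at most 10 in all, crops included, and the job is handed in when it is done.

```bash
mkdir -p pics; ls
python3 - <<'E'
from cell import env, imaging
import cv2,numpy as np
for n in("scene","top"):
    cv2.imwrite(f"pics/{n}0.png",imaging.camera(n)); c=imaging.calibration(n); print(n,c)
s=env.read_state(); print({k:np.round(v,3).tolist() for k,v in s.items()})
E
```

```text
pics
scene {'vertical_fov': 53.852476351025445, 'cx': 313.79427296318266, 'cy': 198.17223863160677, 'cam_to_world': array([[ 0.88814692,  0.27261312, -0.36996911,  0.10035122],
       [-0.45920762,  0.55795368, -0.6912424 , -0.61315978],
       [ 0.01798388,  0.78381744,  0.62073086,  0.7355989 ],
       [ 0.        ,  0.        ,  0.        ,  1.        ]])}
top {'vertical_fov': 53.583372068620434, 'cx': 319.0283446921544, 'cy': 196.36310583100354, 'cam_to_world': array([[ 1.47928923e-02,  9.77142814e-01, -2.12068602e-01,
         2.29780561e-01],
       [-9.99882545e-01,  1.53064324e-02,  7.80009787e-04,
         1.54924761e-01],
       [ 4.00819468e-03,  2.12032155e-01,  9.77254470e-01,
         1.31143850e+00],
       [ 0.00000000e+00,  0.00000000e+00,  0.00000000e+00,
         1.00000000e+00]])}
{'time': 0.1, 'joint_pos': [0.91, 0.381, 1.298, -0.0, 1.464, -0.215], 'qvel': [0.0, -0.0, -0.003, -0.001, 0.001, -0.0], 'tau': [0.003, -44.923, -23.166, -0.0, 0.004, -0.0], 'tool_pos': [0.237, 0.496, 0.231], 'tcp_rot': [0.221, 0.975, -0.001, -0.0], 'contact_force': [-0.773, -0.401, 0.23], 'torque': [0.017, 0.025, 0.006], 'gripper_force': 0.0, 'width': 0.085}
```

View pics/scene0.png

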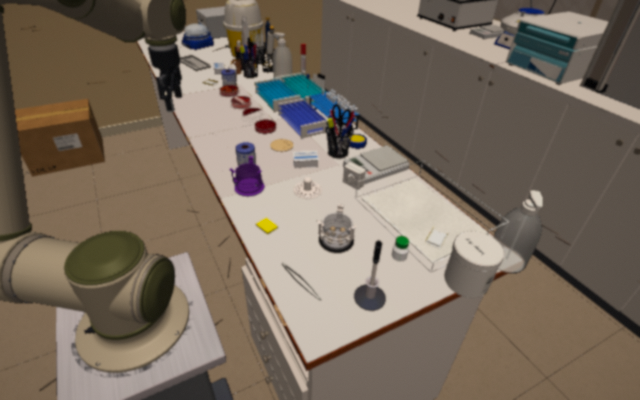

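View pics/top0.png

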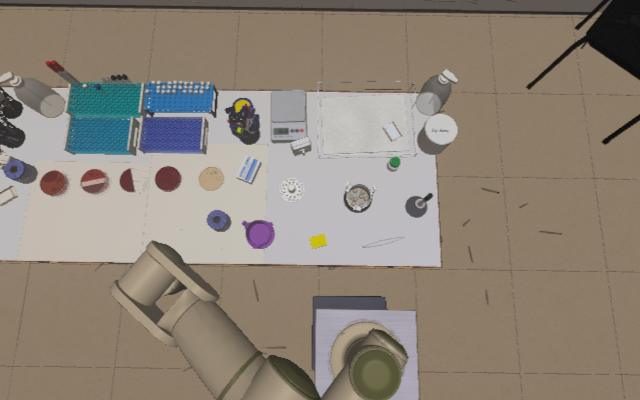

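The scene view shows the canister at (336,232) with clips, the rod stand at (370,297) with the black grip at (377,250), and the lid at (307,187). The top view has them at (358,197), (416,206) and (292,190). The look-alike is the purple jar at (260,234) in the top view, which is not clear and has a handle. The clear jar on a black foot is the canister, and I'll confirm it in an enlarged crop.

```bash
cat > h.py <<'E'
from cell import env, imaging
import cv2,numpy as np
from scipy.spatial.transform import Rotation as R
def cal(n):
    c=imaging.calibration(n); return 200/np.tan(np.radians(c["vertical_fov"]/2)),c["cx"],c["cy"],np.array(c["cam_to_world"])
def ray(n,u,v):
    f,cx,cy,T=cal(n); d=T[:3,:3]@np.array([(u-cx)/f,-(v-cy)/f,-1]); return T[:3,3],d
def at(n,u,v,z):
    o,d=ray(n,u,v); return o+d*(z-o[2])/d[2]
def proj(n,p):
    f,cx,cy,T=cal(n); q=T[:3,:3].T@(np.array(p)-T[:3,3]); return cx+f*q[0]/-q[2], cy-f*q[1]/-q[2]
def show():
    s=env.read_state(); print('t',round(s["time"],2),'tcp',np.round(s["tool_pos"],4),'F',np.round(s["contact_force"],1),'w',round(s["width"],4),'gf',round(s["gripper_force"],1)); return s
def to(x,y,z,yaw=None):
    "shift in tool axes (cm) to a world point from the measured pose; turn for world yaw of tool x"
    s=env.read_state(); r=R.from_quat(s["tcp_rot"]); M=r.as_matrix()
    print('tool shift cm',np.round(100*M.T@(np.array([x,y,z])-s["tool_pos"]),2),'xaxis yaw',round(np.arctan2(M[1,0],M[0,0]),3),'tilt',round(np.arccos(-M[2,2]),4))
E
python3 - <<'E'
from h import *
a=cv2.imread("pics/top0.png")[165:245,240:450]; b=cv2.imread("pics/scene0.png")[160:320,225:425]
a=cv2.resize(a,None,fx=3.8,fy=3.8,interpolation=cv2.INTER_CUBIC);b=cv2.resize(b,None,fx=3.7,fy=3.7,interpolation=cv2.INTER_CUBIC)
cv2.imwrite("pics/a.png",a);cv2.imwrite("pics/b.png",b[:592])
E
```

```text
(no output)
```

View pics/a.png

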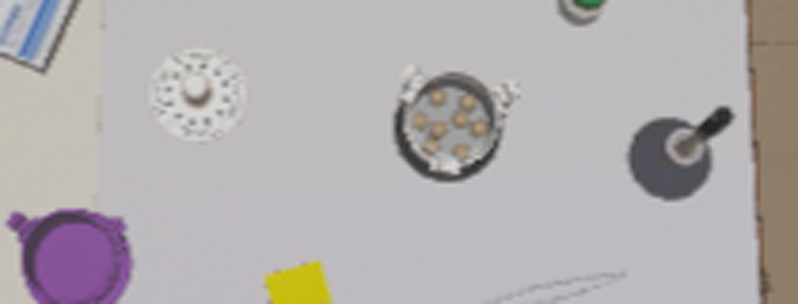

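View pics/b.png

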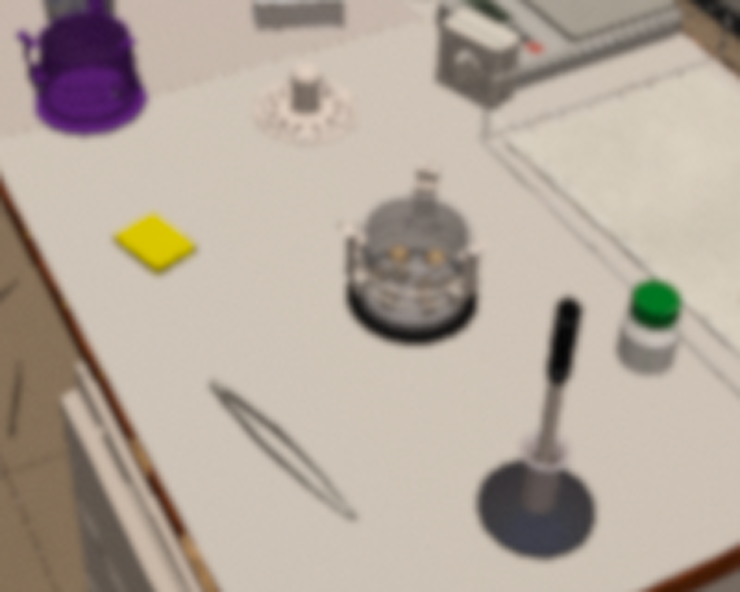

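The crops confirm it. The clear jar on a black foot, with tan beads and white clips, is the canister (top crop 449,126). The stand base is at (670,158) with the rod top at (727,113), and the lid is at (197,95). The purple jar is the look-alike and stays put. Next I'll turn these into positions from both cameras.

Run:
```python
from h import *
T=lambda u,v:((u+.5)/3.8-.5+240,(v+.5)/3.8-.5+165)
S=lambda u,v:((u+.5)/3.7-.5+225,(v+.5)/3.7-.5+160)
im={"top":cv2.imread("pics/top0.png"),"scene":cv2.imread("pics/scene0.png")}
for nm,cam,p,z in [("lid flange","top",T(197,95),.012),("lid pull","top",T(196,84),.05),("lid flange","scene",S(304,108),.010),("lid pull","scene",S(307,70),.05),
 ("rodtop","top",T(727,113),.178),("rodtop","scene",S(569,302),.178),("funnel","top",T(686,146),.058),("funnel","scene",S(546,453),.058)]:
    print(nm,cam,np.round(at(cam,*p,z),4))
# dark discs -> hull ellipse
for nm,z,pt,pz in [("base",.008,T(670,158),0),("foot",.008,T(449,126),0)]:
    w=at("top",*pt,z)
    for cam in im:
        u,v=map(int,proj(cam,w)); r=22 if cam=="top" else 30
        c=im[cam][v-r:v+r,u-r:u+r]; big=cv2.resize(c,None,fx=6,fy=6,interpolation=cv2.INTER_CUBIC)
        m=(big.max(2)<100).astype(np.uint8)
        _,lab,st,_=cv2.connectedComponentsWithStats(m); k=1+np.argmax(st[1:,4]); pts=np.argwhere(lab==k)[:,::-1].astype(np.float32)
        h=cv2.convexHull(pts)[:,0]; q=((h+.5)/6-.5)+[u-r,v-r]
        W=np.array([at(cam,*x,z) for x in q]); c2,rad=cv2.minEnclosingCircle(W[:,:2].astype(np.float32)*1000)
        print(nm,cam,np.round(c2,1),round(rad,1),"bbox",np.round([W[:,0].min(),W[:,0].max(),W[:,1].min(),W[:,1].max()],4))
```

```text
lid flange top [0.5335 0.247  0.012 ]
lid pull top [0.5344 0.2455 0.05  ]
lid flange scene [0.5347 0.2452 0.01  ]
lid pull scene [0.5358 0.2424 0.05  ]
rodtop top [ 0.4869 -0.1743  0.178 ]
rodtop scene [ 0.4855 -0.1734  0.178 ]
funnel top [ 0.4848 -0.173   0.058 ]
funnel scene [ 0.4833 -0.1779  0.058 ]
base top [ 483.7 -171.3] 35.7 bbox [ 0.4481  0.5188 -0.2051 -0.1367]
base scene [ 482.1 -178.4] 35.5 bbox [ 0.4469  0.5174 -0.213  -0.1429]
foot top [505.9  25.8] 46.7 bbox [ 0.4614  0.5294 -0.019   0.0712]
foot scene [504.4  13.9] 45.5 bbox [ 0.46    0.5465 -0.0297  0.0445]
```

```bash
python3 -m crank '[[8.5,0,0,0,-0.1115],[8.5,0,0,0,-0.1115],[8.5,0,0,0,-0.1115],[8.5,0,0,0,-0.1115],[8.5,-1.2,-3.8,0,0],[8.5,-1.2,-3.8,0,0],[8.5,-1.2,-3.8,0,0],[8.5,-1.2,-3.8,0,0],[8.5,-1.2,-3.8,0,0],[8.5,-1.2,-3.8,0,0],[8.5,-1.2,-3.8,0,0],[8.5,-1.2,-3.8,0,0],[8.5,-1.2,-3.8,0,0],[8.5,-1.2,-3.8,0,0],[8.5,-1.2,-3.8,0,0],[8.5,-1.2,-3.8,0,0],[8.5,-1.2,-3.8,0,0],[8.5,-1.2,-3.8,0,0],[8.5,-1.2,-3.8,0,0],[8.5,-1.2,-3.8,0,0]]'
python3 - <<'E'
from h import *
T=lambda u,v:((u+.5)/3.8-.5+240,(v+.5)/3.8-.5+165)
S=lambda u,v:((u+.5)/3.7-.5+225,(v+.5)/3.7-.5+160)
show();to(.486,-.174,.231)
def circ(P):
    P=np.array(P)[:,:2]; A=2*(P[1:]-P[0]); b=(P[1:]**2).sum(1)-(P[0]**2).sum(); c=np.linalg.solve(A,b); return c,np.linalg.norm(P[0]-c),np.degrees(np.arctan2(*(P-c).T[::-1]))
print(circ([at("top",*T(*p),.079) for p in[(411,83),(508,91),(446,164)]]))
print(circ([at("scene",*S(*p),.080) for p in[(427,177),(350,236),(476,257)]]))
for p in[(437,97),(469,102),(419,121),(438,129),(460,120),(479,128),(432,145),(461,150)]: print(np.round(at("top",*T(*p),.02),4))
print(at("top",*T(449,126),.005),at("top",*T(449,181),.0),at("top",*T(394,126),.004),at("top",*T(503,126),.004))
print(at("scene",*S(412,342),.0),at("scene",*S(347,295),.004),at("scene",*S(477,295),.004))
E
```

```text
time: 1.77
tool_pos: [0.4292, -0.1138, 0.2312]
tcp_rot: [0.0, 1.0, 0.0, -0.0]
contact_force: [1.9, 0.4, 0.2]
width: 0.0852
gripper_force: 0.0
t 1.77 tcp [ 0.4292 -0.1138  0.2312] F [1.9 0.4 0.2] w 0.0852 gf 0.0
tool shift cm [-5.68 -6.02  0.01] xaxis yaw 3.141 tilt 0.0004
(array([0.50706355, 0.02295034]), np.float64(0.04611851482338448), array([ 58.63088865, -66.53457254, 167.14777313]))
(array([0.50533557, 0.01257894]), np.float64(0.04924829916869182), array([ 53.38525864, 169.77548472, -70.24787345]))
[0.5332 0.035  0.02  ]
[0.5291 0.0068 0.02  ]
[0.5113 0.0509 0.02  ]
[0.5043 0.0342 0.02  ]
[0.5127 0.0149 0.02  ]
[ 0.5058 -0.0018  0.02  ]
[0.4899 0.0395 0.02  ]
[0.4859 0.0142 0.02  ]
[0.51040799 0.02304608 0.005     ] [0.46174369 0.02283789 0.        ] [0.50985789 0.07182268 0.004     ] [ 0.51137401 -0.02505797  0.004     ]
[ 4.87590210e-01 -1.71946776e-02 -1.11022302e-16] [0.46680115 0.04030013 0.004     ] [ 0.55035612 -0.00097137  0.004     ]
```

```bash
python3 -m crank '[[8.5,-2.8,-3,0,0],[8.5,-2.9,-3,0,0],[8.5,0,0,0,0],[8.5,0,0,0,0]]'
python3 - <<'E'
from h import *
show();cv2.imwrite("pics/c.png",np.vstack([cv2.resize(imaging.camera("scene")[190:320,300:460],None,fx=4,fy=4,interpolation=cv2.INTER_CUBIC)]))
E
```

```text
time: 2.1
tool_pos: [0.4867, -0.1729, 0.2301]
tcp_rot: [0.001, 1.0, 0.001, -0.001]
contact_force: [0.1, 0.8, -0.6]
width: 0.085
gripper_force: 0.0
t 2.1 tcp [ 0.4867 -0.1729  0.2301] F [ 0.1  0.8 -0.6] w 0.085 gf 0.0
```

View pics/c.png

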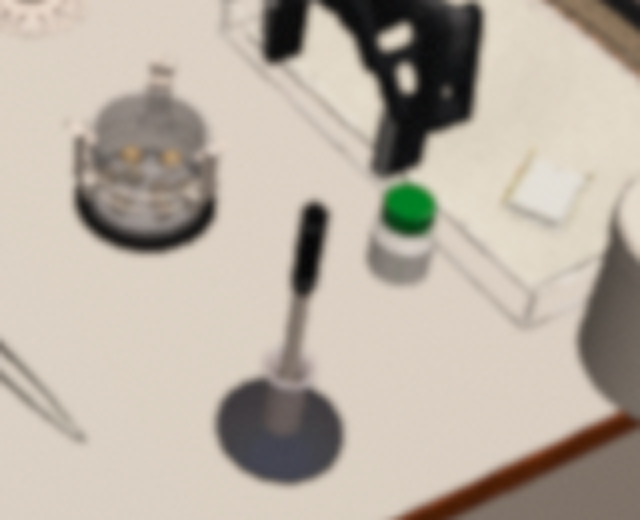

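The fingers straddle the rod from above. Their tips are at crop (285,55) and (395,170), so their mid-point is pixel (385,218). I'll check that against the projected TCP.

```bash
python3 - <<'E'
from h import *
for z in(.23,.243):
  for d in(-.0425-.0145,0,.0425+.0145):print(z,np.round((np.array(proj("scene",[.4867,-.1729+d,z]))-[300,190])*4))
print(np.round((np.array(proj("scene",[.4867,-.1729,.18]))-[300,190])*4))
E
python3 -m crank '[[8.5,0,-0.1,3.2,0],[8.5,0,0,3.2,0],[8.5,0,0,2,0],[8.5,0,0,1.3,0],[8.5,0,0,0,0],[8.5,0,0,0,0]]'
```

```text
0.23 [400. 201.]
0.23 [328. 126.]
0.23 [263.  59.]
0.243 [405. 180.]
0.243 [331. 106.]
0.243 [266.  39.]
[316. 201.]
time: 2.65
tool_pos: [0.4858, -0.1718, 0.1348]
tcp_rot: [-0.001, 1.0, 0.0, -0.0]
contact_force: [0.1, 0.2, 0.0]
width: 0.085
gripper_force: 0.0
```

```bash
python3 -m crank '[[4,0,0,0,0],[2.5,0,0,0,0],[1,0,0,0,0],[1,0,0,0,0],[1,0,0,0,0],[1,0,0,0,0],[1,0,0,0,0],[1,0,0,0,0]]'
```

```text
time: 3.32
tool_pos: [0.4864, -0.1727, 0.1346]
tcp_rot: [-0.0, 1.0, -0.0, 0.0]
contact_force: [-0.0, 0.6, 3.3]
width: 0.0136
gripper_force: 58.3
```

```bash
python3 -m crank '[[1,0,0,-1,0],[1,0,0,-2,0],[1,0,0,-3,0],[1,0,0,-3,0],[1,0,0,-2,0],[1,-0.6,3.2,0,0],[1,-0.6,3.2,0,0],[1,-0.6,3.2,0,0],[1,-0.6,3.2,0,0],[1,-0.6,3.2,0,0],[1,-0.5,2.4,0,0],[1,0,1.3,0,0],[1,0,0,0,0],[1,0,0,0,0]]'
python3 - <<'E'
from h import *
s=show();p=s["tool_pos"]
for z in(p[2]-.1226,.02): print(np.round((np.array(proj("scene",[p[0],p[1],z]))-[270,130])*4))
print("rim centre",np.round((np.array(proj("scene",[.508,.0225,.066]))-[270,130])*4))
cv2.imwrite("pics/d.png",cv2.resize(imaging.camera("scene")[130:270,270:410],None,fx=4,fy=4,interpolation=cv2.INTER_CUBIC))
E
```

```text
time: 4.48
tool_pos: [0.5211, 0.0246, 0.2441]
tcp_rot: [-0.001, 1.0, -0.0, -0.0]
contact_force: [0.2, -0.4, -0.5]
width: 0.0137
gripper_force: 58.6
t 4.48 tcp [0.5211 0.0246 0.2441] F [ 0.2 -0.4 -0.5] w 0.0137 gf 58.6
[288. 290.]
[278. 409.]
rim centre [266. 365.]
```

View pics/d.png

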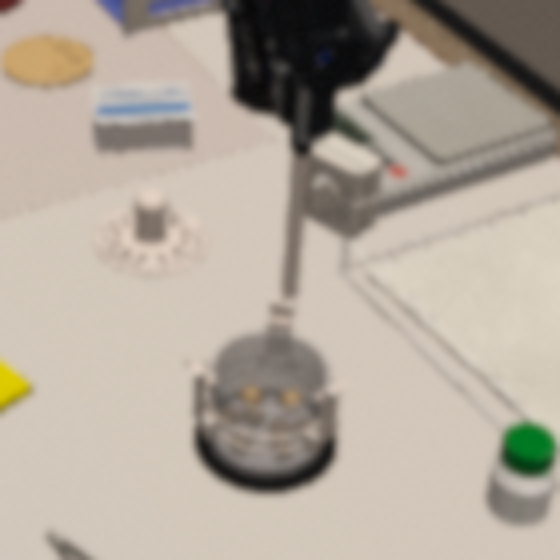

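The rod tip is at crop (289,295) against a predicted (288,290). The rim centre is at about (270,367) against (266,365). Both agree to about 2 mm, so I'll lower the rod.

```bash
python3 -m crank '[[1,0,0,2.5,0],[1,0,0,2.5,0],[1,0,0,2,0],[1,0,0,1.5,0],[1,0,0,1,0],[1,0,0,0.6,0],[1,0,0,0.4,0],[1,0,0,0,0],[1,0,0,0,0]]'
```

```text
time: 5.28
tool_pos: [0.5214, 0.0239, 0.1397]
tcp_rot: [0.0, 1.0, -0.0, 0.0]
contact_force: [0.6, 0.7, -0.0]
width: 0.0134
gripper_force: 58.7
```

```bash
python3 -m crank '[[1,-0.28,-0.12,0.1,0],[1,-0.28,-0.12,0.1,0],[1,0.14,0.69,0,0],[1,0.39,0.58,0,0],[1,0.58,0.39,0,0],[1,0.69,0.14,0,0],[1,0.69,-0.14,0,0],[1,0.58,-0.39,0,0],[1,0.39,-0.58,0,0],[1,0.14,-0.69,0,0],[1,-0.14,-0.69,0,0],[1,-0.39,-0.58,0,0],[1,-0.58,-0.39,0,0],[1,-0.69,-0.14,0,0],[1,-0.69,0.14,0,0],[1,-0.58,0.39,0,0],[1,-0.39,0.58,0,0],[1,-0.14,0.69,0,0]]'
```

```text
time: 6.78
tool_pos: [0.5274, 0.0217, 0.1371]
tcp_rot: [0.0, 1.0, -0.0, -0.0]
contact_force: [0.0, 0.0, 0.1]
width: 0.0135
gripper_force: 58.6
```

```bash
python3 -m crank '[[1,0.14,0.69,0,0],[1,0.39,0.58,0,0],[1,0.58,0.39,0,0],[1,0.69,0.14,0,0],[1,0.69,-0.14,0,0],[1,0.58,-0.39,0,0],[1,0.39,-0.58,0,0],[1,0.14,-0.69,0,0],[1,-0.14,-0.69,0,0],[1,-0.39,-0.58,0,0],[1,-0.58,-0.39,0,0],[1,-0.69,-0.14,0,0],[1,-0.69,0.14,0,0],[1,-0.58,0.39,0,0],[1,-0.39,0.58,0,0],[1,-0.14,0.69,0,0]]'
```

```text
time: 8.12
tool_pos: [0.5275, 0.0217, 0.1371]
tcp_rot: [0.0, 1.0, -0.001, 0.0]
contact_force: [0.8, 0.4, 0.6]
width: 0.0135
gripper_force: 58.9
```

```bash
python3 -m crank '[[1,0.45,0,0,0],[1,0.45,0,0,0],[1,0.26,-0.64,0,0],[1,0.64,-0.26,0,0],[1,0.64,0.26,0,0],[1,0.26,0.64,0,0],[1,-0.26,0.64,0,0],[1,-0.64,0.26,0,0],[1,-0.64,-0.26,0,0],[1,-0.26,-0.64,0,0],[1,-0.45,0,0,0],[1,-0.45,0,0,0],[1,0.14,-0.69,0,0],[1,0.39,-0.58,0,0],[1,0.58,-0.39,0,0],[1,0.69,-0.14,0,0],[1,0.69,0.14,0,0],[1,0.58,0.39,0,0],[1,0.39,0.58,0,0],[1,0.14,0.69,0,0]]'
python3 - <<'E'
from h import *
show()
a=cv2.resize(imaging.camera("scene")[190:260,300:370],None,fx=7,fy=7,interpolation=cv2.INTER_CUBIC)
b=cv2.resize(imaging.camera("top")[170:220,330:385],None,fx=6,fy=6,interpolation=cv2.INTER_CUBIC)
c=np.zeros((490,490+b.shape[1],3),np.uint8);c[:,:490]=a;c[:b.shape[0],490:]=b
cv2.imwrite("pics/e.png",c[:,:800])
E
```

```text
time: 9.78
tool_pos: [0.4893, 0.0224, 0.1372]
tcp_rot: [-0.0, 1.0, -0.0, -0.001]
contact_force: [0.1, 0.4, 0.1]
width: 0.0136
gripper_force: 59.0
t 9.78 tcp [0.4893 0.0224 0.1372] F [0.1 0.4 0.1] w 0.0136 gf 59.0
```

View pics/e.png

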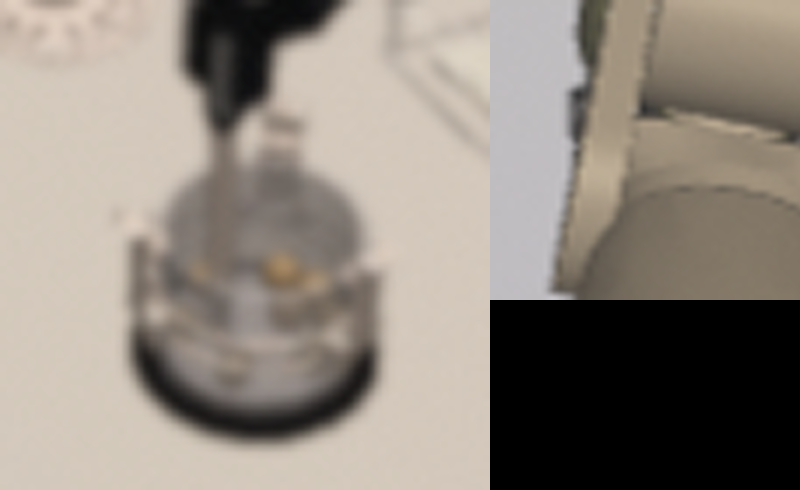

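The rod is inside the jar. The visible beads have shifted, now around crop (280,268) and (205,270). I'll lift the rod, carry it over the stand and check the beads from the top before letting go.

```bash
python3 -m crank '[[1,0,0,-1.5,0],[1,0,0,-2.5,0],[1,0,0,-2.8,0],[1,0,0,-2.5,0],[1,0,0,-1.3,0],[1,0.05,-2,0,0],[1,0.05,-3.1,0,0],[1,0.05,-3.2,0,0],[1,0.05,-3.2,0,0],[1,0.05,-3.2,0,0],[1,0.04,-3,0,0],[1,0,-1.8,0,0],[1,0,0,0,0],[1,0,0,0,0],[1,0,0,0,0]]'
python3 - <<'E'
from h import *
show();to(.4864,-.1727,.2)
a=cv2.resize(imaging.camera("top")[175:222,330:390],None,fx=6,fy=6,interpolation=cv2.INTER_CUBIC)
o=cv2.resize(cv2.imread("pics/top0.png")[175:222,330:390],None,fx=6,fy=6,interpolation=cv2.INTER_CUBIC)
b=cv2.resize(imaging.camera("scene")[215:315,320:420],None,fx=3,fy=3,interpolation=cv2.INTER_CUBIC)
c=np.zeros((590,730,3),np.uint8);c[:282,:360]=o;c[:282,365:725]=a;c[285:585,:300]=b
cv2.imwrite("pics/f.png",c)
E
```

```text
time: 11.13
tool_pos: [0.4878, -0.1724, 0.2431]
tcp_rot: [-0.0, 1.0, 0.0, -0.0]
contact_force: [-0.8, -0.4, -0.3]
width: 0.013
gripper_force: 59.0
t 11.13 tcp [ 0.4878 -0.1724  0.2431] F [-0.8 -0.4 -0.3] w 0.013 gf 59.0
tool shift cm [ 0.14 -0.04  4.31] xaxis yaw -3.141 tilt 0.001
```

View pics/f.png

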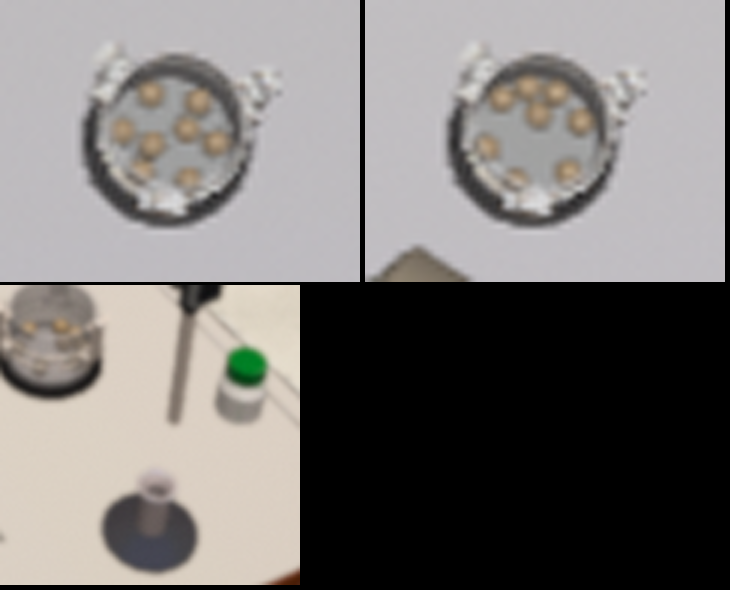

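All eight beads are in the jar and well rearranged. Rod tip and funnel show at scene (377.3,260.7) and (372,281.7). I'll check that the tip projects where a straight rod's should.

```bash
python3 - <<'E'
from h import *
print(proj("scene",[.4878,-.1724,.1205]),"seen 377.3 260.7")
print(proj("scene",[.4864,-.1727,.058]),"funnel seen 372 281.7")
E
python3 -m crank '[[1,0.14,-0.04,2,0],[1,0,0,2,0],[1,0,0,1.5,0],[1,0,0,0.8,0],[1,0,0,0,0],[1,0,0,0,0]]'
```

```text
(np.float64(375.7907936291721), np.float64(260.1349544934279)) seen 377.3 260.7
(np.float64(372.0597029619316), np.float64(279.8927280507656)) funnel seen 372 281.7
time: 11.73
tool_pos: [0.4868, -0.1731, 0.1808]
tcp_rot: [-0.0, 1.0, -0.0, 0.0]
contact_force: [0.3, 0.2, -0.2]
width: 0.0136
gripper_force: 59.0
```

```bash
python3 -m crank '[[1,0.03,0.03,0.5,0],[1,0,0,0.5,0],[1,0,0,0.5,0],[1,0,0,0.5,0],[1,0,0,0,0]]'
```

```text
time: 12.15
tool_pos: [0.4853, -0.1729, 0.1593]
tcp_rot: [-0.0, 1.0, 0.001, -0.001]
contact_force: [-4.2, -0.6, -3.0]
width: 0.0135
gripper_force: 58.8
```

```bash
python3 -m crank '[[1,0.1,0,0,0],[1,0,0,0.4,0],[1,0,0,0.4,0],[1,0,0,0.4,0],[1,0,0,0.4,0],[1,0,0,0.4,0],[1,0,0,0,0]]'
```

```text
time: 12.73
tool_pos: [0.485, -0.173, 0.1393]
tcp_rot: [-0.0, 1.0, 0.0, -0.001]
contact_force: [-4.7, 0.2, -3.0]
width: 0.0136
gripper_force: 58.9
```

```bash
python3 -m crank '[[1,0,0,0.25,0],[1,0,0,0.2,0],[1,0,0,0,0],[3,0,0,0,0],[5,0,0,0,0],[8,0,0,0,0],[8.5,0,0,0,0],[8.5,0,0,0,0],[8.5,0,0,0,0],[8.5,0,0,0,0],[8.5,0,0,0,0]]'
python3 - <<'E'
from h import *
show()
b=cv2.resize(imaging.camera("scene")[215:315,320:420],None,fx=5,fy=5,interpolation=cv2.INTER_CUBIC)
cv2.imwrite("pics/g.png",b)
E
```

```text
time: 13.65
tool_pos: [0.4853, -0.1732, 0.1358]
tcp_rot: [-0.0, 1.0, -0.0, 0.0]
contact_force: [-0.1, -0.2, 0.1]
width: 0.0848
gripper_force: 0.0
t 13.65 tcp [ 0.4853 -0.1732  0.1358] F [-0.1 -0.2  0.1] w 0.0848 gf 0.0
```

View pics/g.png

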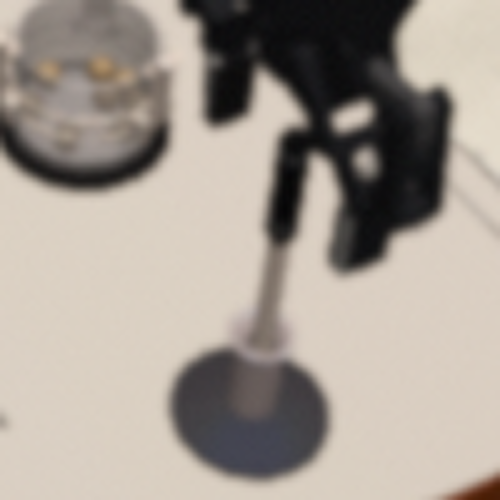

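The rod is standing in the socket and released; the grip's lower edge is at scene (376,263), as at the start. Next I'll go up and over to the lid.

```bash
python3 -m crank '[[8.5,0,0,-2,0],[8.5,0,0,-3.5,0],[8.5,0,0,-3.5,0],[8.5,0,0,-1.5,0],[8.5,-0.2,1.9,0,0],[8.5,-0.45,3.8,0,0],[8.5,-0.45,3.8,0,0],[8.5,-0.45,3.8,0,0],[8.5,-0.45,3.8,0,0],[8.5,-0.45,3.8,0,0],[8.5,-0.45,3.8,0,0],[8.5,-0.45,3.8,0,0],[8.5,-0.45,3.8,0,0],[8.5,-0.45,3.8,0,0],[8.5,-0.45,3.8,0,0],[8.5,-0.25,1.9,0,0],[8.5,0,0,0,0],[8.5,0,0,0,0]]'
python3 - <<'E'
from h import *
show();to(.535,.245,.05)
E
```

```text
time: 15.2
tool_pos: [0.5344, 0.2456, 0.2404]
tcp_rot: [-0.001, 1.0, -0.0, -0.0]
contact_force: [0.3, 0.4, -0.1]
width: 0.0849
gripper_force: 0.0
t 15.2 tcp [0.5344 0.2456 0.2404] F [ 0.3  0.4 -0.1] w 0.0849 gf 0.0
tool shift cm [-0.07 -0.05 19.04] xaxis yaw -3.139 tilt 0.0006
```

```bash
python3 -m crank '[[8.5,-0.05,0,2.5,0],[8.5,0,0,3.8,0],[8.5,0,0,3.8,0],[8.5,0,0,3.8,0],[8.5,0,0,3.5,0],[8.5,0,0,2.5,0],[8.5,0,0,1.5,0],[8.5,0,0,0.6,0],[8.5,0,0,0,0],[5,0,0,0,0],[3.5,0,0,0,0],[2.8,0,0,0,0],[2.0,0,0,0,0],[2,0,0,0,0],[2,0,0,0,0],[2,0,0,0,0],[2,0,0,0,0]]'
```

```text
time: 16.62
tool_pos: [0.5355, 0.2449, 0.0217]
tcp_rot: [-0.0, 1.0, 0.0, 0.001]
contact_force: [-0.5, 0.0, 5.8]
width: 0.0223
gripper_force: 58.6
```

```bash
python3 -m crank '[[2,0,0,-1,0],[2,0,0,-2.5,0],[2,0,0,-3.5,0],[2,0,0,-3.5,0],[2,0,0,-3,0],[2,0,0,-1,0],[2,0.2,-1.6,0,0],[2,0.37,-3.1,0,0],[2,0.37,-3.1,0,0],[2,0.37,-3.1,0,0],[2,0.37,-3.1,0,0],[2,0.37,-3.1,0,0],[2,0.37,-3.1,0,0],[2,0.23,-2.1,0,0],[2,0,0,0,0],[2,0,0,0,0],[2,0,0,0,0]]'
python3 - <<'E'
from h import *
s=show();p=s["tool_pos"]
to(.509,.0215,.1)
I=imaging.camera("scene");cv2.imwrite("pics/sc1.png",I)
u0,v0=290,160
big=cv2.resize(I[v0:v0+95,u0:u0+95],None,fx=6,fy=6,interpolation=cv2.INTER_CUBIC)
def circle(c,r,z,col):
    q=[(np.array(proj("scene",[c[0]+r*np.cos(a),c[1]+r*np.sin(a),z]))-[u0,v0]+.5)*6-.5 for a in np.linspace(0,2*np.pi,60)]
    cv2.polylines(big,[np.int32(q)],True,col,1)
circle(p,.044,p[2]-.0217+.012,(0,0,255))
circle((.509,.0215),.048,0,(0,255,0));circle((.509,.0215),.039,.066,(255,0,0))
cv2.imwrite("pics/i.png",big)
E
```

```text
time: 18.03
tool_pos: [0.5085, 0.0223, 0.1656]
tcp_rot: [-0.0, 1.0, 0.0, -0.0]
contact_force: [-0.4, 0.4, -1.3]
width: 0.0222
gripper_force: 59.0
t 18.03 tcp [0.5085 0.0223 0.1656] F [-0.4  0.4 -1.3] w 0.0222 gf 59.0
tool shift cm [-0.06 -0.08  6.56] xaxis yaw -3.141 tilt 0.0008
```

View pics/i.png

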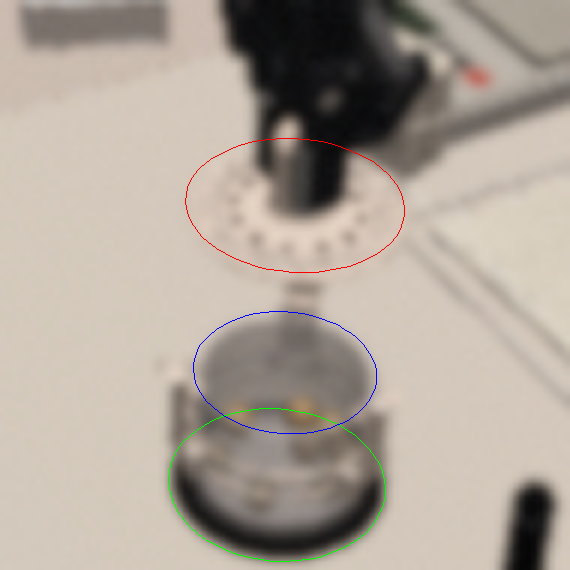

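The overlay fits. The rim and foot outlines coincide with the model to about 1 mm, and the lid's vent ring is centred at about (300,207) against the predicted (295,205). I'm out of pictures, so I'll refine the centres numerically.

```bash
cat > fit.py <<'E'
from h import *
from scipy.ndimage import map_coordinates
A=np.linspace(0,2*np.pi,180,endpoint=False)
def samp(I,cam,c,r,z,sel):
    a=A[sel]; q=np.array([proj(cam,[c[0]+r*np.cos(t),c[1]+r*np.sin(t),z]) for t in a]); return map_coordinates(I,[q[:,1],q[:,0]],order=1)
def fit(I,cam,c0,r,z,sel,sign,d=.0025,R_=.005):
    g=np.arange(-R_,R_+1e-9,.001); S=np.array([[sign*np.mean(samp(I,cam,(c0[0]+x,c0[1]+y),r-d,z,sel)-samp(I,cam,(c0[0]+x,c0[1]+y),r+d,z,sel)) for y in g] for x in g])
    i,j=np.unravel_index(S.argmax(),S.shape); print(cam,'best d mm',g[i]*1e3,g[j]*1e3,'score',round(S.max(),2),'at0',round(S[len(g)//2,len(g)//2],2)); return S
L=lambda p:cv2.imread(p).astype(float).mean(2)
if __name__=="__main__":
    s0,s1,t0=L("pics/scene0.png"),L("pics/sc1.png"),L("pics/top0.png")
    C=(.509,.0215)
    near=np.cos(A-np.arctan2(-.69,-.37))>0.1
    fit(s0,"scene",C,.048,0.0,near,-1); fit(t0,"top",C,.048,0.001,np.cos(A-np.pi)>-.2,-1)
    D=np.abs(cv2.imread("pics/sc1.png").astype(float)-cv2.imread("pics/scene0.png")).mean(2)
    sel=np.cos(A-np.arctan2(-.69,-.37))>0.2
    fit(D,"scene",(.5085,.0223),.044,.1656-.0217+.009,sel,1)
    # lid before the grasp
    fit(s0,"scene",(.5355,.2449),.044,.010,np.ones(180,bool),1); fit(t0,"top",(.5355,.2449),.044,.012,np.ones(180,bool),1)
    fit(t0,"top",(.5355,.2449),.012,.05,np.cos(A)>.2,1,.002)
E
python3 fit.py
```

```text
Traceback (most recent call last):
  File "fit.py", line 14, in <module>
    fit(s0,"scene",C,.048,0.0,near,-1); fit(t0,"top",C,.048,0.001,np.cos(A-np.pi)>-.2,-1)
    ~~~^^^^^^^^^^^^^^^^^^^^^^^^^^^^^^^
  File "fit.py", line 7, in fit
    g=np.arange(-R_,R_+1e-9,.001); S=np.array([[sign*np.mean(samp(I,cam,(c0[0]+x,c0[1]+y),r-d,z,sel)-samp(I,cam,(c0[0]+x,c0[1]+y),r+d,z,sel)) for y in g] for x in g])
                                                                                                     ~~~~^^^^^^^^^^^^^^^^^^^^^^^^^^^^^^^^^^^
  File "fit.py", line 5, in samp
    a=A[sel]; q=np.array([proj(cam,[c[0]+r*np.cos(t),c[1]+r*np.sin(t),z]) for t in a]); return map_coordinates(I,[q[:,1],q[:,0]],order=1)
                          ~~~~^^^^^^^^^^^^^^^^^^^^^^^^^^^^^^^^^^^^^^^^^^^
  File "h.py", line 11, in proj
    f,cx,cy,T=cal(n); q=T[:3,:3].T@(np.array(p)-T[:3,3]); return cx+f*q[0]/-q[2], cy-f*q[1]/-q[2]
              ~~~^^^
  File "h.py", line 5, in cal
    c=imaging.calibration(n); return 200/np.tan(np.radians(c["vertical_fov"]/2)),c["cx"],c["cy"],np.array(c["cam_to_world"])
ValueError: time passes only in moves, steps and waits
```

```bash
sed -i 's/^def cal/import functools\n@functools.cache\ndef cal/' h.py; python3 fit.py
```

```text
scene best d mm 2.0 3.0 score 86.94 at0 77.26
top best d mm 0.0 3.0 score 83.84 at0 68.04
scene best d mm -1.0 -3.0 score 3.09 at0 1.77
scene best d mm 4.000000000000001 5.0 score -1.16 at0 -2.54
top best d mm 0.0 2.0 score 7.67 at0 6.64
top best d mm 1.0 -5.0 score 16.55 at0 1.54
```

```bash
python3 -m crank '[[2,-0.1,0.09,1.5,0],[2,0,0,2.5,0],[2,0,0,1.8,0],[2,0,0,0.8,0],[2,0,0,0.4,0],[2,0,0,0,0],[2,0,0,0,0]]'
```

```text
time: 18.67
tool_pos: [0.5102, 0.023, 0.0965]
tcp_rot: [-0.0, 1.0, -0.0, 0.001]
contact_force: [0.6, 0.0, -1.7]
width: 0.022
gripper_force: 59.0
```

```bash
python3 -m crank '[[2,0,0,0.15,0],[2,0,0,0.15,0],[2,0,0,0.1,0],[2,0,0,0,0],[2,0,0,0,0]]'
```

```text
time: 19.08
tool_pos: [0.5098, 0.0228, 0.092]
tcp_rot: [-0.0, 1.0, 0.0, 0.0]
contact_force: [-1.0, 0.6, -0.2]
width: 0.0223
gripper_force: 59.0
```

```bash
python3 -m crank '[[2,0,0,0.1,0],[2,0,0,0.1,0],[2,0,0,0,0],[2,0,0,0,0]]'
```

```text
time: 19.42
tool_pos: [0.5097, 0.0228, 0.0898]
tcp_rot: [-0.0, 1.0, 0.0, -0.0]
contact_force: [-0.6, 0.4, 0.0]
width: 0.0221
gripper_force: 58.9
```

```bash
python3 -m crank '[[2,0,0,0.1,0],[2,0,0,0.1,0],[2,0,0,0,0],[2,0,0,0,0]]'
```

```text
time: 19.75
tool_pos: [0.5099, 0.0227, 0.088]
tcp_rot: [-0.0, 1.0, -0.0, 0.0]
contact_force: [0.0, 1.0, 3.5]
width: 0.0223
gripper_force: 59.0
```

```bash
python3 -m crank '[[2,0,0.03,0.1,0],[2,0,0,0.1,0],[2,0,0,0,0],[2,0,0,0,0]]'
```

```text
time: 20.08
tool_pos: [0.51, 0.023, 0.0861]
tcp_rot: [-0.0, 1.0, -0.0, 0.0]
contact_force: [0.4, 0.9, 3.9]
width: 0.0228
gripper_force: 59.2
```

```bash
python3 -m crank '[[2,0,0,0.1,0],[2,0,0,0.1,0],[2,0,0,0.1,0],[2,0,0,0,0],[2,0,0,0,0]]'
```

```text
time: 20.5
tool_pos: [0.5093, 0.0231, 0.0823]
tcp_rot: [-0.0, 1.0, 0.0, -0.001]
contact_force: [-0.4, 0.3, -1.3]
width: 0.0224
gripper_force: 58.9
```

```bash
python3 -m crank '[[2,0,0,0.1,0],[2,0,0,0.1,0],[2,0,0,0,0],[2,0,0,0,0]]'
```

```text
time: 20.83
tool_pos: [0.5095, 0.023, 0.0806]
tcp_rot: [-0.0, 1.0, -0.0, -0.0]
contact_force: [-0.5, -0.3, -1.6]
width: 0.0221
gripper_force: 58.9
```

```bash
python3 -m crank '[[2,0,0,0.1,0],[2,0,0,0.1,0],[2,0,0,0,0],[2,0,0,0,0]]'
```

```text
time: 21.17
tool_pos: [0.5097, 0.0229, 0.0797]
tcp_rot: [-0.0, 1.0, -0.0, 0.0]
contact_force: [-3.0, -0.0, 8.5]
width: 0.0222
gripper_force: 60.4
```

```bash
python3 -m crank '[[2,0.05,0,0.1,0],[2,0,0,0.05,0],[2,0,0,0,0],[2,0,0,0,0],[2,0,0,0,0],[2,0,0,0,0]]'
```

```text
time: 21.67
tool_pos: [0.5098, 0.0229, 0.0796]
tcp_rot: [-0.0, 1.0, -0.0, 0.002]
contact_force: [-6.4, 1.5, 22.4]
width: 0.0224
gripper_force: 61.8
```

```bash
python3 -m crank '[[2,0,0,0,0],[2,0,0,0,0],[2,0,0,0,0],[2,0,0,0,0],[2,0,0,0,0],[2,0,0,0,0]]'
python3 - <<'E'
from h import *
show(); to(.5098,.0229,.0796); print(env.job_done())
E
```

```text
time: 22.17
tool_pos: [0.5098, 0.0229, 0.0796]
tcp_rot: [-0.0, 1.0, -0.0, 0.002]
contact_force: [-6.9, 0.6, 21.9]
width: 0.0221
gripper_force: 61.8
t 22.17 tcp [0.5098 0.0229 0.0796] F [-6.9  0.6 21.9] w 0.0221 gf 61.8
tool shift cm [-0. -0. -0.] xaxis yaw -3.141 tilt 0.0032
the job is handed in; nothing more can be done
None
```

I stirred the beads and kept all eight in, stood the rod back in its stand, and pressed the lid on; I handed in at 22 s, still pressing at about 22 N. By arm height and force it is fully home past the clips, but with my ten pictures used up I couldn't check the lid or each clip by eye, and the hand-in returned no verdict.

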